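# Fetch the guide bush from under the instrument stand

### The arm

A 6-joint arm with a two-finger parallel gripper is mounted at the origin on the work surface; the furniture and walls round the work are solid. World frame = base frame: x ahead of the robot, y to its left, z up, the work surface at z = 0. Lengths are in mm, angles in degrees, forces in N, time in s.
With the tool pointing down it reaches from about 325 to 925 mm from the base axis. Payload 3.1 kg.
Tool frame: the origin (TCP) lies between the finger pads; the fingertips stand 8 mm ahead of it and the grasp point (between the pads) lies 11 mm behind it; z points along the fingers, x is the direction in which the jaws open and shut, and the axes are right-handed (so a half turn about z gives the same grasp; the last joint's range is limited). The gripper opens to 85 mm and grips with 20 to 120 N. Pads are 22 mm wide; open, the fingers measure 114 mm over their backs; the gripper's body (76 mm by 85 mm) begins 54 mm behind the grasp point. The pads swing forward as they close: fully open they stand 13 mm farther back than shut.
Start: joints at [-82.116, 12.427, 92.441, -0, 75.132, -6.429], TCP at [154.527, -605.608, 239.3] pointing down, gripper open.
Joint ranges: [-157.48, 157.48], [-44.54, 120.13], [17.64, 146.25], [-64.5, 244.5], [7.68, 150.69], [-147.95, 147.95]. Speed limits (degrees/s): [159.86, 159.86, 180, 180, 180, 180].

### API

Orientations are given as [roll, pitch, yaw] about the fixed x, y, z axes, in that order (R = Rz(yaw) Ry(pitch) Rx(roll)).
In Python, from station import * gives the robot as it stands. Calls block until the motion is done:
- goto(position, orientation): joint-space move of the TCP to a pose.
- move_l(position, attitude=None, speed=150): straight line of the TCP; attitude=None keeps the orientation; speed is the mean speed in mm/s.
- move_j(angles): joint-space move.
- grip(opening, squeeze=None): finger opening in mm; squeeze is the grip in N (None keeps the last); returns when the fingers have stopped.
- wait(seconds).
- solve_ik(position, orientation): joint angles nearest the present ones, or None.
- get_obs(): the state.
- get_image(name): name is "scene" or "top"; returns the picture (400x640x3 uint8, red, green, blue); there is no depth.
- get_calibration(name): a dict with "fx", "fy", "cx", "cy" (pixels), "R" (3x3) and "t" (3): a world point X has camera coordinates R X + t. Camera axes: x right, y down, z forward; pixel columns grow to the right and rows downward; lengths in mm; the calibration is good to about 2 mm. A picture is of the moment at which its call begins. get_calibration takes no time and is no camera call.
A pose or a line that the arm cannot do raises Unreachable and nothing moves.
- sign_off(): hands the job in, once; it reports no verdict.
Trained networks look in the newest picture that a camera, given by its name, has taken for a name from the list of things; names that differ only in an ending like _2 or _b are one class to them, and where a whole thing is asked for, a point or a joint stands for the part that bears it (a point fixed in the world has none). Each returns a list of dicts, best first, with "score" (0 to 1); they miss things now and then, are a little off and sometimes report something else, mostly with a low value. They report only what shows in the picture. A call takes as long as a camera call.
- spot_in(name, camera): "extent" ([centre column, centre row, width, height] in pixels, round what is visible of it).
- regions_of(name, camera): "region" (400x640 bool, what is visible of it) and "extent" ([centre column, centre row, width, height] in pixels, round what is visible of it).
The state is a dict: "t": time; "joint_pos": joint angles; "qvel": joint speeds; "effort": joint torques, N m; "tcp_pos": TCP position; "ee_rot": TCP orientation; "wrist_force": force on the tool from outside, world axes, zero at the start; "moment": the same for the moment, N m; "grip_width": finger opening in mm.
Only numpy, scipy, OpenCV 4.12 (cv2) and the standard library are available. Lean on these libraries where they do the work, as an engineer would, in place of code of your own. Each camera call takes 0.05 s, during which the arm holds its last target. There are 200 camera calls.

### The job

A small guide bush is standing under the low instrument stand, where no hand fits. Pick up the trigger-operated pick-up tool, reach in over the stand's front lip, squeeze the trigger only until the jaws hold the bush (gently: a hard squeeze to the stop mars it), lift it over the lip without bearing hard on the stand or fingering the bush, and stand it upright on the open bench in front of the stand, wholly clear of it. Then let go, so that the tool stands on its foot with the jaws open, and leave the other things where they are.

Things in the scene. Friction and masses are not known exactly. Their poses are not given: they have to be found in the camera images.
- reacher: The pick-up tool, 0.5 kg, standing on a flat black foot (115 x 50 mm, x -75 to +40 mm). Origin on the foot's underside below the middle of the grip; x along the shaft to the jaws, z up. Steel counterweight at x -74 to -46, 40 mm high; shaft 10 mm thick, centre 17 mm up; at x 112 to 122 a crossbar 86 mm long (y), 11 to 23 mm up. It nearly balances at the grip.
- reacher_grip (a point): Middle of the grip, 42 mm above the foot's underside; axes as the tool. The grip is two upright plates about 66 mm long (x), 8 to 60 mm up: outer faces at y -30 (grey, fixed) and y +30 mm (black, the trigger), so 60 mm wide over both. Pinch both across y.
- reacher_jaws (a point): Tool point x 150, y 0, 13 mm up: middle of the jaw pads' length and height (32 mm long, 18 high, so 4 to 22 mm up). Jaw outsides reach y +-41 mm. Open, the moving jaw's face is at y +26. The other jaw is set by a thumbscrew and ignores the trigger: its face lies anywhere from y -26 to -18 mm, different each time and not given.
- trigger (a joint): Trigger travel in m: 0 let go, 0.019 at the stop. Spring 10 N at 0, 18 N at the stop with empty jaws. The moving jaw goes 1.5 times as far. Its pad has a 2 N/mm spring: once both pads touch the bush, the pinch grows 3 N and the grip force 5 N per mm of trigger (0.4 N per mm before, more while the bush is being pushed over). Feel for this: 2 to 5 N of pinch holds, over 9 N mars the bush.
- jaw_pad: The moving jaw's rubber pad; origin at the middle of its gripping face, axes as the tool. When swinging the tool, mind the fixed blue parts chest to the right of the stand (130 mm high, one tray pulled out toward the robot) and the desk fan to the right of that.
- bush: Bronze-coloured plain guide bush, a tube 30 mm across and 28 mm high, about 0.1 kg, standing upright on the stand's floor plate (4 mm above the bench). Origin at the centre of its underside, z along its axis. The bench in front of the stand is at z = 0; part of it is covered by a flat mat 2 mm thick, which serves as well.
- stand: Low stand fixed to the bench, 90 deep (x), 156 wide (y), 66 mm high; origin under its centre, x points inward from the open front. Its floor plate is 4 mm thick. Front opening at x -45 mm: 140 mm wide, up to 54 mm above the bench, with a rubber lip across it (x -45 to -39) whose top is 9 mm above the bench. Back rail 18 mm high at x +39 to +45.
- insert: Steel block 40 x 62 x 22 mm with bores, lying on the stand; a bystander. Origin under its centre.
- v_block: V-block 48 x 44 x 36 mm on the stand; a bystander. Origin under its centre.
- screw: Black cap screw 40 mm tall standing on its 15 mm head, left of the stand; a bystander. Origin under its centre.
- big_bush: Flanged steel bush, 40 mm across and 35 mm high, left of the stand; a bystander. Origin under its centre.

How it is judged:
By the outcome, as a careful person would: the job done as asked, in the order asked, and still so for the second after the job is handed in, with the robot touching nothing.
It also fails if it takes over 69 s, if anything falls off the work surface, if the arm or the gripper's body presses on something with over 40 N, if the wrist force passes 120 N, or if a joint passes its speed limit or range.

## Working session

There is one attempt and no reset: what is moved stays moved. The work goes in short steps, each a Python script; the robot and the scene stay as the last script left them, time stands still between calls to the robot, and variables do not carry over. Pictures are saved under pics/ and viewed, about 8 in all and at most 12, crops included, and the job is handed in when it is done.

```bash
mkdir -p pics; ls; cat > h.py <<'E'
from station import *
import numpy as np, cv2
def save(cam,name):
    im=get_image(cam); cv2.imwrite(f'pics/{name}.png',im[:,:,::-1]); return im
def ray(cam,u,v,z):
    c=get_calibration(cam);R=np.array(c['R']);t=np.array(c['t']).ravel()
    o=-R.T@t; d=R.T@np.array([(u-c['cx'])/c['fx'],(v-c['cy'])/c['fy'],1]); 
    return o+d*(z-o[2])/d[2]
def proj(cam,X):
    c=get_calibration(cam);p=np.array(c['R'])@np.array(X,float)+np.array(c['t']).ravel()
    return np.array([c['fx']*p[0]/p[2]+c['cx'],c['fy']*p[1]/p[2]+c['cy']])
E
python3 - <<'E'
from h import *
for cam in('scene','top'):
    save(cam,cam+'0')
    c=get_calibration(cam);print(cam,c['fx'],-np.array(c['R']).T@np.array(c['t']).ravel(),np.array(c['R']).round(2).tolist())
    for n in ['reacher','reacher_grip','trigger','jaw_pad','bush','stand','insert','v_block','screw','big_bush']:
        r=spot_in(n,cam)
        print(n,[(round(q['score'],2),np.round(q['extent']).tolist()) for q in r[:2]])
print(get_obs())
E
```

```text
pics
scene 463.329964064153 [-228.58706624  573.61194584  450.47353628] [[-0.45, -0.89, 0.01], [-0.35, 0.17, -0.92], [0.82, -0.42, -0.39]]
reacher [(0.59, [377.0, 236.0, 112.0, 51.0])]
reacher_grip [(0.77, [378.0, 237.0, 116.0, 46.0])]
trigger [(0.77, [356.0, 225.0, 34.0, 30.0]), (0.56, [380.0, 236.0, 117.0, 45.0])]
jaw_pad []
bush []
stand [(0.84, [302.0, 202.0, 67.0, 48.0])]
insert [(0.67, [288.0, 184.0, 22.0, 18.0]), (0.41, [307.0, 208.0, 8.0, 9.0])]
v_block [(0.62, [309.0, 174.0, 24.0, 24.0])]
screw []
big_bush [(0.71, [248.0, 221.0, 16.0, 20.0])]
top 416.825230650843 [468.74446904 170.24484174 914.06249052] [[0.03, -1.0, 0.02], [-0.99, -0.03, -0.12], [0.12, -0.01, -0.99]]
reacher [(0.97, [352.0, 261.0, 114.0, 39.0])]
reacher_grip [(0.8, [350.0, 262.0, 117.0, 40.0])]
trigger [(0.74, [328.0, 247.0, 30.0, 9.0])]
jaw_pad [(0.53, [393.0, 246.0, 2.0, 1.0])]
bush []
stand [(0.77, [318.0, 161.0, 86.0, 73.0])]
insert [(0.96, [300.0, 159.0, 33.0, 33.0]), (0.17, [349.0, 261.0, 112.0, 39.0])]
v_block [(0.79, [336.0, 141.0, 31.0, 32.0])]
screw []
big_bush [(0.59, [253.0, 177.0, 18.0, 19.0])]
{'t': 1.1, 'joint_pos': array([-8.21166742e+01,  1.24280730e+01,  9.24409778e+01, -1.89715067e-04,
        7.51325830e+01, -6.42907658e+00]), 'qvel': array([0.11814502, 0.0253303 , 0.09305558, 0.0100072 , 0.041207  ,
       0.03529142]), 'effort': array([ 4.99183916e-04, -3.96899128e+01, -3.04257452e+01, -8.41095880e-05,
        7.05847815e-04, -1.75040899e-06]), 'tcp_pos': array([ 154.52194728, -605.60532225,  239.29385051]), 'ee_rot': array([-1.79999999e+02,  1.64401374e-03, -7.56875490e+01]), 'wrist_force': array([-0.07245514, -0.05592413, -0.31343035]), 'moment': array([ 0.01770176, -0.01575443,  0.03708201]), 'grip_width': 85.19631140550153}
```

```bash
python3 - <<'E'
import cv2
a=cv2.imread('pics/scene0.png')[130:290,210:470];b=cv2.imread('pics/top0.png')[90:310,200:480]
cv2.imwrite('pics/s0c.png',cv2.resize(a,None,fx=3,fy=3,interpolation=cv2.INTER_CUBIC))
cv2.imwrite('pics/t0c.png',cv2.resize(b,None,fx=2.7,fy=2.7,interpolation=cv2.INTER_CUBIC))
E
```

```text
(no output)
```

View pics/s0c.png

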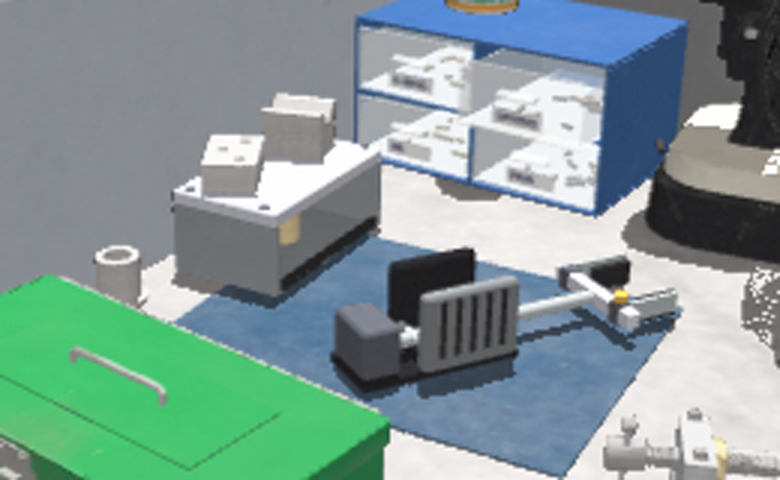

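View pics/t0c.png

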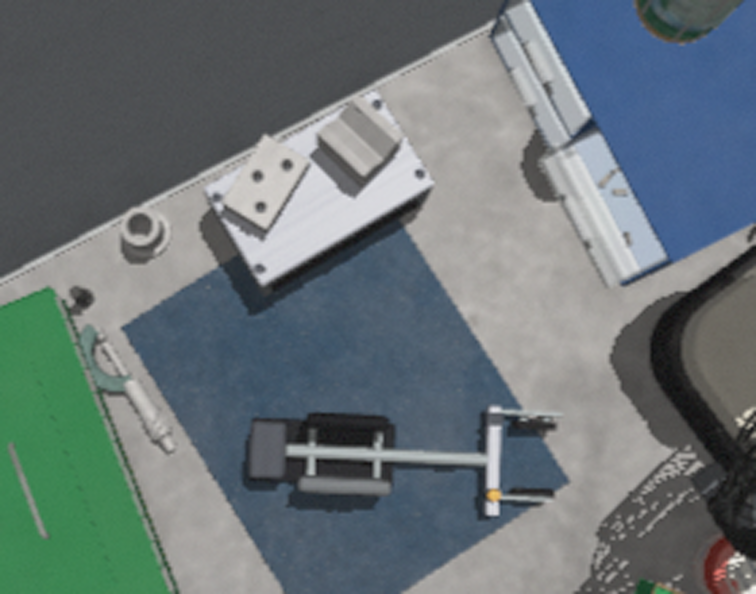

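Scene: the stand is yawed with its open front facing the robot, and the bush shows at about (307,206) through the opening. The tool lies with its jaws toward -y and its orange thumbscrew side nearer the robot. Next I'll zoom in on the bush and jaws.

```bash
python3 - <<'E'
import cv2,numpy as np
s=cv2.imread('pics/scene0.png');t=cv2.imread('pics/top0.png')
a=cv2.resize(s[175:235,265:345],None,fx=7,fy=7,interpolation=cv2.INTER_NEAREST)
b=cv2.resize(t[233:288,285:415],None,fx=6,fy=6,interpolation=cv2.INTER_NEAREST)[:,:780]
cv2.imwrite('pics/z1.png',a);cv2.imwrite('pics/z2.png',b)
from h import *
for cam,n in(('scene','bush'),):
    for q in regions_of(n,cam)[:2]: print(q['score'],q['extent'])
E
```

```text
(no output)
```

View pics/z1.png

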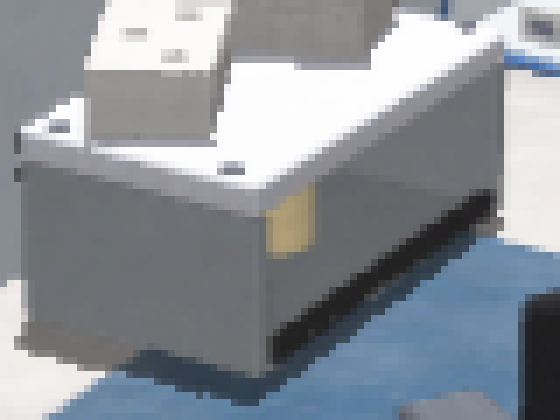

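View pics/z2.png

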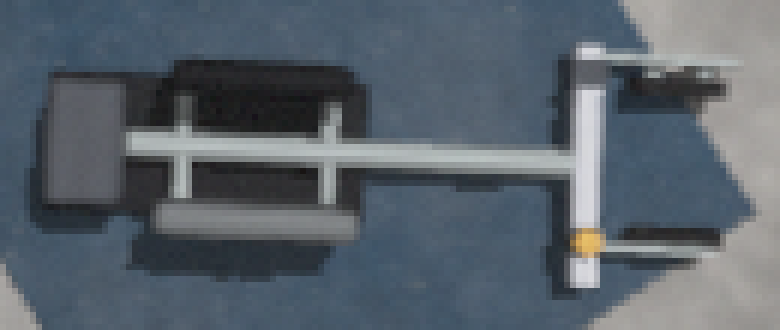

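```bash
cat > est.py <<'E'
from h import *
from scipy.optimize import least_squares
def T(p,L): # p=x,y,yaw deg
    a=np.radians(p[2]);c,s=np.cos(a),np.sin(a)
    return np.array([p[0]+c*L[0]-s*L[1],p[1]+s*L[0]+c*L[1],L[2]])
f=lambda u,v:(200+u/2.7,90+v/2.7)
sc=[((208,187),(45,78)),((375,95),(45,-78)),((432,190),(-45,-78)),((265,287),(-45,78))]
P=[ray('top',*f(*a),66) for a,_ in sc]
r=least_squares(lambda p:np.concatenate([(T(p,(*l,66))-q)[:2] for q,(_,l) in zip(P,sc)]),[600,150,30])
S=r.x;print('stand',S,np.round(r.fun,1))
# scene check corners: pixel in z1 at scale 7
for n,l in (('front-left top',(-45,78,66)),('front-left bottom',(-45,78,0)),('front-right top',(-45,-78,66)),('backleft top',(45,78,66))):
    print(n,((proj('scene',T(S,l))-[265,175])*7).round())
g=lambda u,v:(285+u/6,233+v/6)
tc=[((590,43),(117,43,23)),((585,288),(117,-43,23)),((50,142),(-74,0,40)),((125,142),(-46,0,22))]
Q=[ray('top',*g(*a),l[2]+2) for a,l in tc]
r=least_squares(lambda p:np.concatenate([(T(p,(l[0],l[1],0))-[*q[:2],0])[:2] for q,(_,l) in zip(Q,tc)]),[390,150,-90])
R=r.x;print('tool',R,np.round(r.fun,1))
def inv(p,X):
    a=np.radians(p[2]);d=X[:2]-np.array(p[:2]);return np.array([np.cos(a)*d[0]+np.sin(a)*d[1],-np.sin(a)*d[0]+np.cos(a)*d[1]])
for n,u in (('movface',(680,95)),('movstrip',(680,60)),('fixface',(670,228)),('fixstrip',(670,249)),('greyplate outer',(260,240)),('trig outer',(260,60))):
    z=62 if 'ate' in n or 'trig' in n else 24
    print(n,inv(R,ray('top',*g(*u),z)).round(1))
# bush
cyl=lambda x,y,z,n=72:np.array([proj('scene',(x+15*np.cos(a),y+15*np.sin(a),z)) for a in np.linspace(0,2*np.pi,n)])
def res(b):
    B=cyl(*T(S,(b[0],b[1],0))[:2],4)
    i=[np.interp(u,*(lambda c:(c[np.argsort(c[:,0]),0],c[np.argsort(c[:,0]),1]))(B[B[:,1]>B[:,1].mean()])) for u in (304.5,307.5)]
    return [B[:,0].max()-310.1,np.mean(i)-211.7]
r=least_squares(res,[0,20]);print('bush in stand',r.x,r.fun,'world',T(S,(*r.x,4)))
C=cyl(*T(S,(*r.x,0))[:2],32);print('top arc rows z1',((C[:,1].min()-175)*7),((C[:,1].max()-175)*7))
E
python3 est.py
```

```text
stand [656.85772479 164.97191765  31.56619428] [-1.7  3.8  3.4 -2.5  0.6 -4.2 -2.3  2.9]
front-left top [261. 190.]
front-left bottom [264. 389.]
front-right top [520.  33.]
backleft top [ 20. 129.]
tool [455.68618619 139.52179337 -91.07404079] [ 0.2 -0.7 -0.1 -0.1  0.4  1.6 -0.6 -0.8]
movface [148.9  25.9]
movstrip [148.7  38.2]
fixface [146.5 -20.9]
fixstrip [146.6 -28.2]
greyplate outer [  0.8 -29.5]
trig outer [-1.8 30.7]
bush in stand [ 8.98365514 -7.3092037 ] [-1.13686838e-13 -3.12638804e-13] world [668.33836783 163.44700658   4.        ]
top arc rows z1 145.355727482183 180.86771858439502
```

View pics/scene0.png

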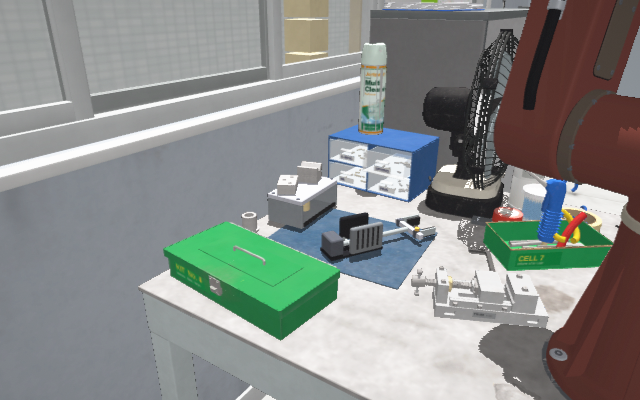

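View pics/top0.png

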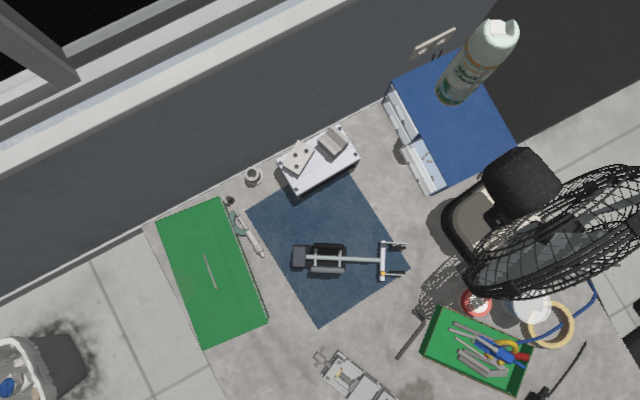

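```bash
python3 - <<'E'
from h import *
for n,u,zs in (('cage left',(465,280),(100,250,350)),('cage low',(520,298),(100,250,350)),('base left',(443,220),(0,)),('tray',(415,195),(65,)),('tray2',(443,190),(65,)),('motor',(485,165),(250,350)),('tools',(520,350),(50,100))):
    print(n,[ray('top',*u,z).round().tolist() for z in zs])
print('fan top scene', [ray('scene',500,30,z).round().tolist() for z in (250,300,350,400)])
for p,o in (((300,-200,330),(180,0,-30)),((250,-250,350),(180,0,-60)),((360,110,300),(180,0,-1)),((455.7,139.5,100),(180,0,-1.07)),((455.7,139.5,31),(180,0,-1.07)),((440,130,200),(180,0,121.5)),((470,45,200),(180,0,121.5)),((545,83,41),(180,0,121.5)),((545,83,45),(180,0,-58.5))):
    q=solve_ik(p,o);print(p,o,None if q is None else np.round(q,0))
E
```

```text
cage left [[421.0, -124.0, 100.0], [430.0, -70.0, 250.0], [436.0, -34.0, 350.0]]
cage low [[390.0, -230.0, 100.0], [404.0, -156.0, 250.0], [414.0, -107.0, 350.0]]
base left [[545.0, -113.0, 0.0]]
tray [[590.0, -36.0, 65.0]]
tray2 [[602.0, -94.0, 65.0]]
motor [[616.0, -105.0, 250.0], [594.0, -64.0, 350.0]]
tools [[282.0, -251.0, 50.0], [293.0, -227.0, 100.0]]
fan top scene [[2617.0, -2458.0, 250.0], [1907.0, -1702.0, 300.0], [1198.0, -946.0, 350.0], [488.0, -190.0, 400.0]]
(300, -200, 330) (180, 0, -30) [-45. -26. 118.  -0.  89. -15.]
(250, -250, 350) (180, 0, -60) [-56. -28. 117.  -0.  91.   4.]
(360, 110, 300) (180, 0, -1) [  6. -23. 119.  -0.  84.   7.]
(455.7, 139.5, 100) (180, 0, -1.07) [  9.   4. 118.  -0.  58.  10.]
(455.7, 139.5, 31) (180, 0, -1.07) [  9.  12. 119.  -0.  49.  10.]
(440, 130, 200) (180, 0, 121.5) [   8.   -6.  116.    0.   70. -114.]
(470, 45, 200) (180, 0, 121.5) [  -3.   -4.  115.    0.   70. -125.]
(545, 83, 41) (180, 0, 121.5) [   1.   18.  109.    0.   52. -120.]
(545, 83, 45) (180, 0, -58.5) [  1.  18. 109.  -0.  53.  60.]
```

The fan cage (about x>395, y -70 to -230, up to 400 high) is on the way, so I'll sweep at a small radius.

```bash
python3 - <<'E'
from h import *
a=np.radians(-75.7)
q=solve_ik((335*np.cos(a),335*np.sin(a),330),(180,0,-75.7));print(np.round(q))
move_j(q)
goto((319,105,330),(180,0,-1.07))
goto((455.7,139.5,110),(180,0,-1.07))
move_l((455.7,139.5,32),speed=100)
o=get_obs();print(o['t'],o['wrist_force'].round(1),o['tcp_pos'].round(1))
for w in (64,61,59,58):
    grip(w,20);wait(.1);o=get_obs();print(w,o['t'],round(o['grip_width'],2),o['wrist_force'].round(1),o['moment'].round(2))
save('scene','g1')
E
```

```text
[-88. -30. 120.  -0.  90. -12.]
6.0583 [-0.2 -0.1 -0. ] [456.4 139.6  32.6]
64 6.5083 63.98 [0.5 0.1 0.6] [-0.04  0.01 -0.02]
61 6.825 60.92 [-0.4  0.4 -0.2] [-0.   -0.02 -0.05]
59 7.1417 58.97 [-1.6 -0.1  4.6] [-0.    0.06  0.05]
58 7.4583 58.26 [-3.1 -0.1  7.6] [-0.    0.35  0.03]
```

```bash
python3 - <<'E'
from h import *
p=get_obs()['tcp_pos']
move_l((456,139.5,36),speed=30)
o=get_obs();print(o['t'],round(o['grip_width'],2),o['wrist_force'].round(1),o['moment'].round(2))
move_l((456,139.5,75),speed=60)
o=get_obs();print(o['t'],round(o['grip_width'],2),o['wrist_force'].round(1),o['moment'].round(2),o['tcp_pos'])
a=save('scene','g2')[150:290,270:470];b=save('top','g2t')[200:300,260:430]
a=cv2.resize(a,None,fx=3.4,fy=3.4);b=cv2.resize(b,(680,400))
cv2.imwrite('pics/g2c.png',a[:,:,::-1])
E
```

```text
7.7917 58.16 [-0.3 -0.3 -5. ] [-0.07  0.01 -0.01]
8.5917 58.18 [ 0.5 -0.8 -4.6] [-0.05 -0.01 -0.03] [455.77161549 139.47343446  74.9648196 ]
```

View pics/g2c.png

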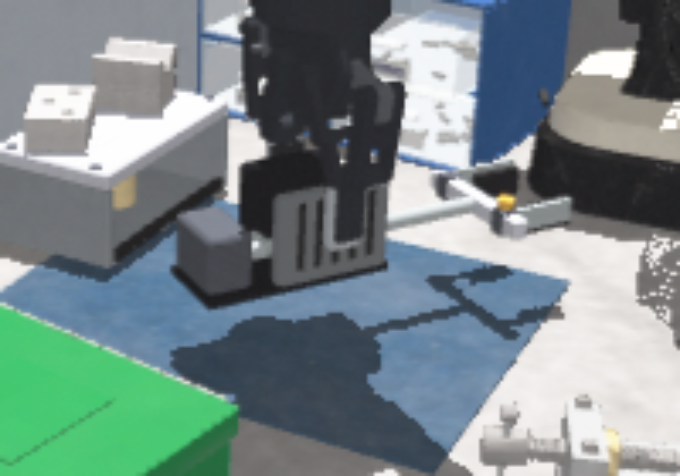

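The tool hangs level, with its foot clear of the mat and the jaws open. I'll fit the tool pose from its foot corners: (210,306), (387,266) and (170,270) in the crop.

```bash
python3 - <<'E'
from h import *
from scipy.optimize import least_squares
from scipy.spatial.transform import Rotation as Ro
pts=[((210,307),(-75,-25,0)),((388,267),(40,-25,0)),((171,270),(-75,25,0)),((516,238),(112,-43,11))]
def res(p):
    R=Ro.from_euler('xyz',[0,p[4],p[3]],degrees=True)
    return np.concatenate([proj('scene',R.apply(l)+p[:3])-(np.array(u)/3.4+[270,150]) for u,l in pts])
r=least_squares(lambda p:np.r_[res(p),(p[3]+91)/1.5,p[4]/2],[456,139,45,-91,0]);print(r.x.round(1),r.fun.round(2))
for n in('reacher','trigger','jaw_pad'):
  for c in('top','scene'): print(n,c,[(round(q['score'],2),np.round(q['extent'],1).tolist()) for q in spot_in(n,c)[:2]])
E
```

```text
[456.7 139.5  47.2 -91.2  -0. ] [ 0.01  0.15  0.69 -0.11 -0.24 -0.13 -0.46  0.08 -0.14 -0.02]
reacher top [(0.54, [358.0, 259.8, 105.7, 37.9])]
reacher scene [(0.66, [377.4, 216.7, 118.3, 46.5])]
trigger top []
trigger scene [(0.64, [352.4, 207.7, 26.8, 28.0]), (0.38, [307.9, 173.9, 24.7, 23.9])]
jaw_pad top []
jaw_pad scene [(0.44, [414.8, 204.5, 15.6, 9.2]), (0.15, [249.4, 220.2, 21.9, 20.7])]
```

```bash
cat >> h.py <<'E'
YAW=31.6
U=np.array([np.cos(np.radians(YAW)),np.sin(np.radians(YAW))]);V=np.array([-U[1],U[0]])
B=np.array([668.3,163.4])
def at(back,z,ty=1.0): # tcp for tool with jaws `back` mm short of bush, foot underside z
    p=B-U*(150+back)-V*ty; return (p[0],p[1],z+29.5)
def st(m=''):
    o=get_obs();print(m,round(o['t'],1),round(o['grip_width'],2),o['wrist_force'].round(1),o['moment'].round(2),o['tcp_pos'].round(1))
E
python3 - <<'E'
from h import *
move_l((440,130,150),speed=80);st()
for w in (40,81,121.6): goto((440,130,150),(180,0,w)); 
st()
p=at(115,90);print(p)
move_l(p,speed=120)
move_l(at(115,12),speed=60);wait(.3);st()
a=save('scene','p1')[150:270,250:430];b=save('top','p1t')[120:290,240:420]
cv2.imwrite('pics/p1c.png',np.hstack([cv2.resize(a,(510,340)),cv2.resize(b,(288,272)).copy() if 0 else cv2.resize(b,(290,340))])[:,:,::-1])
E
```

```text
10.1 58.36 [-1.4 -0.7 -4.6] [-0.03  0.02 -0.01] [439.5 129.9 149.4]
 12.3 58.6 [-0.8 -0.2 -4.4] [ 0.05 -0.05 -0.02] [440. 130. 150.]
(np.float64(443.1163483580624), np.float64(23.692007983785995), 119.5)
 15.1 58.1 [ 0.2  0.9 -4.4] [ 0.   -0.03  0.01] [443.2  23.7  41.7]
```

View pics/p1c.png

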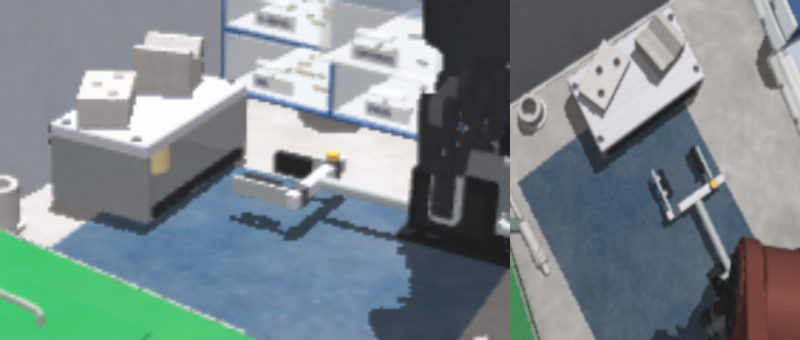

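The tool is level at the pre-insert place, with the jaws facing the opening. I'll check its predicted position with a model overlay.

```bash
cat > ov.py <<'E'
from h import *
def overlay(imgs,tool,out,stand=(656.9,165,31.6)):
    def tr(p,L):
        a=np.radians(p[-1]);c,s=np.cos(a),np.sin(a);z=p[2] if len(p)==4 else 0
        return (p[0]+c*L[0]-s*L[1],p[1]+s*L[0]+c*L[1],L[2]+z)
    S=[((-45,78,66),(-45,-78,66)),((-45,78,66),(45,78,66)),((45,-78,66),(-45,-78,66)),((45,-78,66),(45,78,66)),((-45,78,0),(-45,-78,0))]
    Tl=[((112,43,23),(112,-43,23)),((122,43,23),(122,-43,23)),((0,0,22),(112,0,22)),((134,-21,22),(166,-21,22)),((134,23.5,22),(166,23.5,22)),((122,41,22),(166,41,22)),((122,-41,4),(166,-41,4)),((134,23.5,4),(166,23.5,4))]
    res=[]
    for cam,im,(r0,r1,c0,c1),k in imgs:
        im=cv2.resize(im[r0:r1,c0:c1],None,fx=k,fy=k,interpolation=cv2.INTER_CUBIC)
        pp=lambda X:tuple(int(v) for v in ((proj(cam,X)-[c0-.5,r0-.5])*k).round())
        for a,b in S: cv2.line(im,pp(tr(stand,a)),pp(tr(stand,b)),(255,0,0),1)
        for a,b in Tl: cv2.line(im,pp(tr(tool,a)),pp(tr(tool,b)),(0,255,0),1)
        for z in (4,32): cv2.polylines(im,[np.array([pp((B[0]+15*np.cos(t),B[1]+15*np.sin(t),z)) for t in np.linspace(0,6.3,24)])],False,(255,0,255),1)
        res.append(im)
    h=max(i.shape[0] for i in res)
    cv2.imwrite(out,np.hstack([cv2.copyMakeBorder(i,0,h-i.shape[0],0,4,0) for i in res])[:,:,::-1])
E
python3 - <<'E'
from ov import *
s=cv2.imread('pics/p1.png')[:,:,::-1].copy();t=cv2.imread('pics/p1t.png')[:,:,::-1].copy()
overlay([('scene',s,(170,240,260,375),3.5),('top',t,(115,245,265,375),3.5)],(443.1,23.7,12,31.6),'pics/p1o.png')
E
```

```text
(no output)
```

View pics/p1o.png

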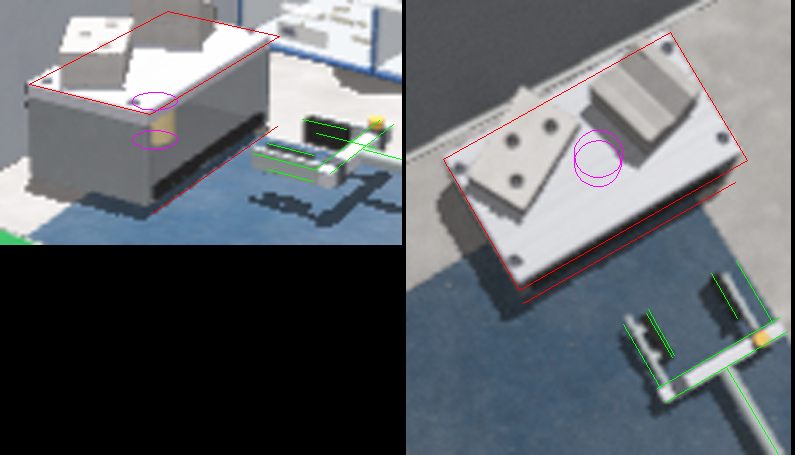

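```bash
python3 - <<'E'
from h import *
move_l(at(115,10),speed=30)
f0=get_obs()['wrist_force']
for b in (70,45,30,20,10,0):
    move_l(at(b,10),speed=60); 
    df=get_obs()['wrist_force']-f0; st(b)
    if np.linalg.norm(df)>6: print('STOP');break
wait(.3);st()
a=save('scene','i1');t=save('top','i1t')
p=get_obs()['tcp_pos']
from ov import overlay
overlay([('scene',a,(165,245,255,375),4),('top',t,(125,225,265,345),3.5)],(p[0],p[1],p[2]-29.5,31.6),'pics/i1o.png')
E
```

```text
70 16.3 58.15 [-0.6  0.1 -5.3] [ 0.01 -0.03 -0.04] [480.9  47.3  39.2]
45 16.9 57.8 [-0.3  0.4 -5.8] [ 0.08 -0.1   0.01] [502.9  60.5  39.4]
30 17.3 58.21 [-0.4  0.5 -4.4] [-0.03 -0.06 -0.03] [516.   68.4  39.7]
20 17.6 57.97 [-0.2 -0.3 -5.7] [ 0.04 -0.05  0.01] [524.7  73.6  39.7]
10 17.9 58.44 [-0.5  0.  -4.4] [ 0.06 -0.06  0.05] [533.2  78.9  39.7]
0 18.2 57.83 [-0.1  0.1 -4.6] [ 0.04 -0.1  -0.  ] [541.7  84.1  39.7]
 18.6 58.4 [ 0.1 -1.1 -4.1] [ 0.04 -0.11 -0.04] [540.8  83.9  39.4]
```

View pics/i1o.png

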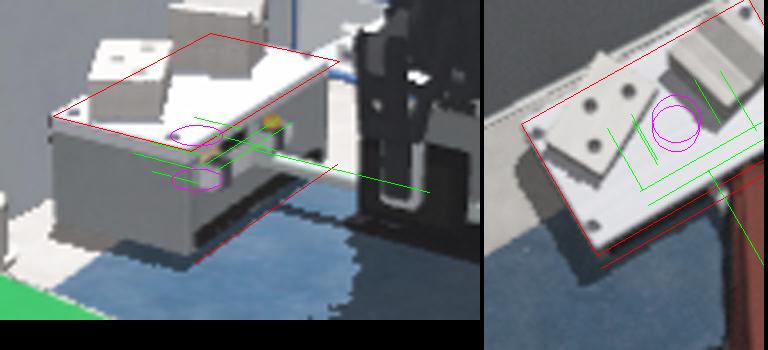

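The jaws are in around the bush without contact. Closing in steps with the squeeze capped at 20 N.

```bash
cat >> h.py <<'E'
def avg(m):
    L=[]
    for _ in range(6): wait(.04);o=get_obs();L.append(np.r_[o['grip_width'],o['wrist_force'],o['moment']])
    a=np.mean(L,0);print(m,round(o['t'],1),'w %.2f sag %.2f'%(a[0],a[0]-m),a[1:4].round(1),a[4:].round(2),flush=True);return a[0]
E
python3 - <<'E'
from h import *
avg(58)
for w in (55,52,50.5,49.5,48.5,47.5):
    grip(w,20);m=avg(w)
    if m-w>.9: break
E
```

```text
58 18.9 w 58.24 sag 0.24 [-0.1 -0.2 -4.8] [ 0.03 -0.05  0.02]
55 19.4 w 55.11 sag 0.11 [-0. -0. -5.] [ 0.02 -0.07  0.01]
52 19.8 w 52.19 sag 0.19 [-0.2  0.  -5.1] [ 0.02 -0.05  0.  ]
50.5 20.3 w 50.67 sag 0.17 [ 0.5  0.2 -4.8] [ 0.03 -0.07 -0.  ]
49.5 20.8 w 49.76 sag 0.26 [-0.3  0.6 -4.8] [ 0.1  -0.07  0.06]
48.5 21.2 w 48.83 sag 0.33 [-0.3  0.7 -4.7] [ 0.17 -0.01  0.12]
47.5 21.7 w 47.82 sag 0.32 [-0.5  0.1 -5.1] [ 0.09 -0.06  0.05]
```

```bash
python3 - <<'E'
from h import *
for w in (47,46.5,46,45.5):
    grip(w,20);m=avg(w)
    if m-w>.7: break
E
```

```text
47 22.2 w 47.33 sag 0.33 [-0.7 -0.7 -4.1] [-0.04 -0.08 -0.04]
46.5 22.6 w 47.17 sag 0.67 [-0.5 -1.5 -3.9] [-0.15 -0.14 -0.14]
46 23.1 w 46.96 sag 0.96 [-0.4 -1.2 -4.3] [-0.14 -0.18 -0.14]
```

The grip stalled at a width of about 47.1, which by the given spring figures is roughly 3 N of pinch. Test lift.

```bash
python3 - <<'E'
from h import *
grip(45.5,21);avg(45.5)
move_l(at(0,13),speed=20);avg(45.5)
move_l(at(0,25),speed=30);avg(45.5);st()
a=save('scene','l1')
for q in spot_in('bush','scene')[:2]: print(q)
cv2.imwrite('pics/l1c.png',cv2.resize(a[165:245,255:375],None,fx=6,fy=6,interpolation=cv2.INTER_CUBIC)[:,:,::-1])
E
```

```text
45.5 23.6 w 46.74 sag 1.24 [-0.2 -1.3 -3.7] [-0.16 -0.25 -0.19]
45.5 24.1 w 46.82 sag 1.32 [-0.  -0.2 -6.5] [-0.07  0.09 -0.  ]
45.5 24.9 w 46.77 sag 1.27 [-0.   0.2 -6.7] [-0.09  0.1  -0.  ]
 24.9 46.67 [-0.5  0.4 -6.7] [-0.11  0.11 -0.02] [540.8  84.   54.2]
```

View pics/l1c.png

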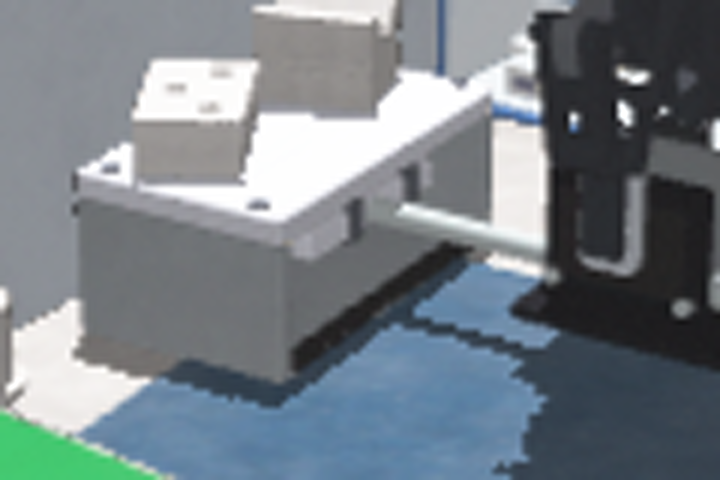

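```bash
python3 - <<'E'
from h import *
for n,u in (('L',(245,210)),('R',(411,268.5)),('TRedge',(350,174.4)),('Ledge',(305.5,309)),('bottom',(320,328))):
    d=ray('top',*u,2)[:2]-[656.9,165]; print(n,d@U,d@V)
d=B-[656.9,165];print('bush',d@U,d@V); 
E
```

```text
L -4.176147335511641 188.1366928983629
R -295.5139701569053 -61.28187946531923
TRedge -51.004805704395714 -51.92748718356014
Ledge -254.7938869978406 179.1476810812085
bottom -304.53540310125715 172.16835815118947
bush 8.871309599678602 -7.336202422687761
```

```bash
python3 - <<'E'
from h import *
move_l(at(50,25),speed=50);st()
move_l(at(94,25),speed=60);st()
move_l(at(94,12),speed=40);wait(.2);st()
f0=np.mean([(wait(.04),get_obs()['wrist_force'][2])[1] for _ in range(6)])
for z in (10.5,9.5,9,8.5,8,7.5,7,6.5,6,5.5):
    move_l(at(94,z),speed=15)
    f=np.mean([(wait(.03),get_obs()['wrist_force'][2])[1] for _ in range(4)]);print(z,round(f-f0,2))
    if f-f0>1.2: break
st()
a=save('scene','d1');t=save('top','d1t')
cv2.imwrite('pics/d1c.png',np.hstack([cv2.resize(a[175:245,265:345],(440,385),interpolation=cv2.INTER_CUBIC),cv2.resize(t[150:250,280:370],(346,385),interpolation=cv2.INTER_CUBIC)])[:,:,::-1])
E
```

```text
26.2 46.66 [-0.2 -0.4 -6.6] [-0.09  0.1  -0.  ] [499.   57.8  54.7]
 27.1 46.64 [-0.5 -0.6 -5.6] [-0.13  0.08 -0.02] [461.6  34.7  54.8]
 27.7 46.75 [ 1.1  0.1 -5.7] [-0.1   0.16  0.01] [461.3  34.7  41.7]
10.5 -0.17
9.5 -0.04
9 -0.14
8.5 0.9
8 2.34
 29.9 46.97 [-1.  -1.1 -3.6] [-0.04 -0.03 -0.01] [461.2  34.7  37.7]
```

View pics/d1c.png

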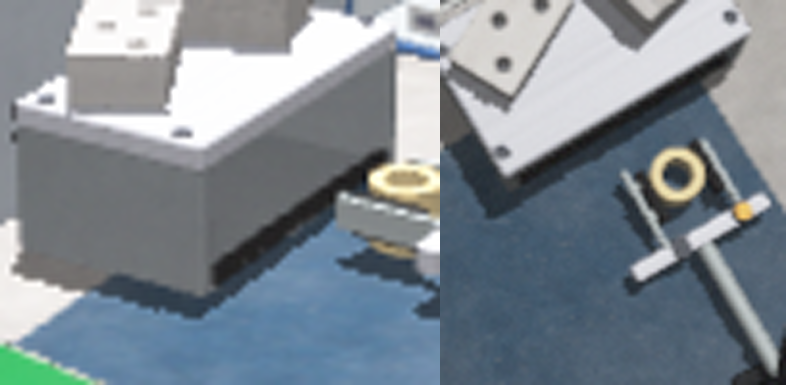

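The bush stands upright on the mat, touching down at the expected height and well clear of the stand. Now release the trigger, lower the foot and let go.

```bash
python3 - <<'E'
from h import *
for w in (48.5,50,53,56,58): grip(w,20)
wait(.2);st('open')
f0=np.mean([(wait(.04),get_obs()['wrist_force'][2])[1] for _ in range(6)])
p=get_obs()['tcp_pos'];x,y=at(94,0)[:2]
for z in np.arange(36,30,-.5):
    move_l((x,y,z),speed=15)
    f=np.mean([(wait(.03),get_obs()['wrist_force'][2])[1] for _ in range(3)]);print(z,round(f-f0,2))
    if f-f0>2.5: break
grip(60);grip(64);st('rel');grip(85)
move_l((x,y,130),speed=80);st()
goto((x-90,y+20,260),(180,0,121.6))
a=save('scene','f1');t=save('top','f1t')
for n in('bush','reacher','jaw_pad'):
  for c in('top','scene'): print(n,c,[(round(q['score'],2),np.round(q['extent'],1).tolist()) for q in spot_in(n,c)[:1]])
cv2.imwrite('pics/f1c.png',np.hstack([cv2.resize(a[165:265,240:400],(480,300),interpolation=cv2.INTER_CUBIC),cv2.resize(t[120:270,230:390],(320,300),interpolation=cv2.INTER_CUBIC)])[:,:,::-1])
E
```

```text
open 31.3 58.25 [-0.  -0.4 -4.9] [ 0.02 -0.08  0.01] [461.   34.7  37.5]
36.0 -0.57
35.5 0.16
35.0 0.46
34.5 1.04
34.0 -0.02
33.5 0.42
33.0 0.19
32.5 2.04
32.0 10.3
rel 35.1 64.0 [-0.  -0.4  0.4] [ 0.   -0.   -0.03] [461.5  34.5  32.1]
 36.8 85.39 [-0.   0.1  0.4] [ 0.02 -0.01  0.04] [460.4  34.7 129.3]
bush top [(0.57, [341.9, 197.1, 17.1, 18.7])]
bush scene [(0.48, [337.9, 212.9, 15.9, 17.2])]
reacher top [(0.81, [365.6, 241.9, 82.7, 110.9])]
reacher scene []
jaw_pad top []
jaw_pad scene [(0.3, [382.8, 224.1, 117.8, 44.6])]
```

```bash
python3 - <<'E'
from h import *
b=B-94*U
for c in('top','scene'):
    P=np.array([proj(c,(b[0]+15*np.cos(t),b[1]+15*np.sin(t),z)) for t in np.linspace(0,6.28,40) for z in(2,30)])
    lo,hi=P.min(0),P.max(0);print(c,'expected bush extent',((lo+hi)/2).round(1),(hi-lo).round(1))
def T(l,z=2): 
    p=b-U*150-V*1+U*l[0]+V*l[1];return (*p,l[2]+z)
P=np.array([proj('top',T(l)) for l in [(-75,25,0),(-75,-25,0),(166,41,22),(166,-41,22),(122,-43,23),(122,43,23),(-74,25,40),(-74,-25,40)]])
lo,hi=P.min(0),P.max(0);print('expected reacher',((lo+hi)/2).round(1),(hi-lo).round(1))
for n in ('insert','v_block','big_bush','stand'): 
  for c in('top','scene'): print(n,c,[(round(q['score'],2),np.round(q['extent']).tolist()) for q in spot_in(n,c)[:1]])
for c,x in(('scene',''),('top','t')):
    a=cv2.imread(f'pics/{c}0.png').astype(int);f=cv2.imread(f'pics/f1{x}.png').astype(int)
    for n,l in (('stand+bystanders',(slice(125,215),slice(240,350))),):
        if c=='top': l=(slice(110,180),slice(225,345))
        else: l=(slice(160,240),slice(235,315))
        d=np.abs(a-f).max(2)[l]>40; ys,xs=np.nonzero(d);print(c,d.sum(),(xs.min()+l[1].start,xs.max()+l[1].start,ys.min()+l[0].start,ys.max()+l[0].start) if d.sum() else '')
# pixel-plane jaw pad / bush gap profile in the top view along tool y at bush centre, z~24
t=cv2.imread('pics/f1t.png')
print([(y,t[tuple(np.round(proj('top',T((150,y,22)))[::-1]).astype(int))].tolist()) for y in range(-44,46,4)])
st()
E
```

```text
top expected bush extent [341.  196.6] [14.6 15.3]
scene expected bush extent [338.9 213.7] [13.7 17.1]
expected reacher [364.4 237.3] [ 86.1 114.1]
insert top [(0.57, [300.0, 159.0, 29.0, 34.0])]
insert scene [(0.66, [287.0, 186.0, 23.0, 17.0])]
v_block top [(0.66, [336.0, 141.0, 31.0, 30.0])]
v_block scene [(0.97, [309.0, 172.0, 26.0, 25.0])]
big_bush top [(0.57, [340.0, 196.0, 16.0, 17.0])]
big_bush scene [(0.75, [249.0, 222.0, 22.0, 18.0])]
stand top [(0.87, [318.0, 161.0, 85.0, 72.0])]
stand scene [(0.63, [303.0, 204.0, 67.0, 53.0])]
scene 44 (np.int64(303), np.int64(309), np.int64(202), np.int64(210))
top 0 
[(-44, [171, 174, 177]), (-40, [125, 112, 99]), (-36, [117, 99, 83]), (-32, [151, 143, 131]), (-28, [159, 160, 154]), (-24, [44, 44, 45]), (-20, [34, 31, 34]), (-16, [105, 127, 135]), (-12, [156, 201, 217]), (-8, [87, 108, 117]), (-4, [59, 50, 41]), (0, [57, 50, 44]), (4, [99, 85, 68]), (8, [163, 203, 217]), (12, [153, 199, 216]), (16, [62, 68, 70]), (20, [59, 52, 46]), (24, [63, 57, 48]), (28, [44, 46, 45]), (32, [37, 35, 37]), (36, [126, 122, 115]), (40, [158, 158, 153]), (44, [57, 49, 40])]
 38.3 84.73 [-0.5 -0.2 -0. ] [-0.04 -0.06  0.  ] [371.   54.7 260.1]
```

```bash
python3 -c "
from h import *
print(sign_off());st()"
```

```text
the job is handed in; nothing more can be done
None
the job is handed in; nothing more can be done
```

The bush is out from under the stand and upright on the mat in front of it, about 25 mm clear. The pick-up tool stands on its foot around it with the jaws open. I handed the job in at about 38 s of the 69 s allowed.

**How it went:**
- **Grip:** I squeezed the trigger with the gripper force capped at 20 N, then 21 N. It stalled at about 13 mm of travel, short of the 19 mm stop. By the given spring figures that is about 3 N of pinch, but I could not measure the pinch directly.
- **Lift:** The weight on the wrist rose as the bush came up. I felt no contact with the lip or the roof of the stand.
- **Placing:** The bush touched down at the expected height. I pressed it down with about 2 N before opening the jaws. The foot met the mat with about 10 N just before I let go.

**Last checks:**
- **Bush:** The detector found it in both cameras within about 1 px of where I expected it.
- **Tool and jaws:** Pixels across the jaws show the moving jaw fully open. The fixed jaw's pad is close to the bush and may be just touching it.
- **Other things:** Comparing pictures from before and after, the only change around the stand was the bush gone from under it. That covers the insert, V-block and big bush.

**Checks that failed or disagreed:**
- The last picture could not be viewed because the 12-picture limit was reached, so the final checks are by numbers only.
- The detector missed the tool in the final scene picture. In the top picture it was about 5 px off in row from where I expected it.
- It also labelled the bush as the big bush once, in the top view.
- It never found the screw in the first pictures. The screw lies in the part of the top picture that did not change.

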